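# Sweep the burnt-out tealights into the crumb tray

## Task

The party is over: with your fingertips, sweep the three burnt-out tealights across the table and through the open side of the brass crumb tray, until each lies flat on the tray's floor, wholly past the sloping lip. Only push them: do not pinch, lift or tip them, or jam them hard against the tray, and leave the blue tumbler, the bud vase and the favour box standing where they are.

Things in the scene. Friction and masses are not known exactly. Their poses are not given: they have to be found in the camera images.
- crumb_tray: Brass crumb tray like a wide dustpan, fixed to the table. Origin: centre of the underside of its flat floor; +x points from the open side to the back wall, z up. Floor 3 mm thick, 140 mm deep (x -70 to 70 mm), 200 mm wide (y -100 to 100 mm). Back and side walls 22 mm high, 4 mm thick, just outside the floor; side walls start at x = -85 mm. Wooden handle behind, 18 mm high, to x = 155 mm.
- tray_mouth (a point): Middle of the front edge of the tray's open side, on the table, 100 mm in front of the tray's origin (tray x = -100 mm). No wall here: from this edge a lip 200 mm wide slopes up from the table to the 3 mm floor, which begins 30 mm further in (tray x = -70 mm).
- tealight0: Burnt-out tealight, loose: a flat round aluminium cup, 40 mm diameter, 18 mm high, magenta wax on top with a 5 mm black wick; about 20 g. It slides and does not roll. Origin: centre of its underside, z up.
- tealight1: Burnt-out tealight, loose: a flat round aluminium cup, 40 mm diameter, 18 mm high, magenta wax on top with a 5 mm black wick; about 20 g. It slides and does not roll. Origin: centre of its underside, z up.
- tealight2: Burnt-out tealight, loose: a flat round aluminium cup, 40 mm diameter, 18 mm high, magenta wax on top with a 5 mm black wick; about 20 g. It slides and does not roll. Origin: centre of its underside, z up.
- tumbler: Bystander: open blue drinking glass, loose, 72 mm diameter at the rim, 70 mm high. Origin: centre of its underside.
- bud_vase: Bystander: small brass vase, loose, 58 mm diameter at most, 110 mm high, with three flowers rising to 180 mm. Origin: centre of its underside.
- favour_box: Bystander: pale pink gift box with magenta ribbon, loose, 50 x 50 x 45 mm, bow to 55 mm high. Origin: centre of its underside.

How it is judged:
By the outcome, as a careful person would: the job done as asked, in the order asked, and still so for the second after the job is handed in, with the robot touching nothing.
It also fails if it takes over 70 s, if anything falls off the work surface, if the arm or the gripper's body presses on something with over 40 N, if the wrist force passes 120 N, or if a joint passes its speed limit or range.

## Robot

A 6-joint arm with a two-finger parallel gripper is mounted at the origin on the work surface. World frame = base frame: x ahead of the robot, y to its left, z up, the work surface at z = 0. Lengths are in mm, angles in degrees, forces in N, time in s.
With the tool pointing down it reaches from about 300 to 850 mm from the base axis. Payload 4.2 kg.
Tool frame: the origin (TCP) lies midway between the tips of the shut fingers; the grasp point (between the pads) lies 19 mm behind it (env.grasp_offset is the distance from the TCP to the grasp point, in mm); z points along the fingers, y is the line along which they close (so a half turn about z gives the same grasp; the last joint's range is limited). The gripper opens to 91 mm and grips with 3 to 60 N. Pads are 32 mm wide; open, the fingers measure 118 mm over their backs; the gripper's body (76 mm by 178 mm) begins 60 mm behind the grasp point.
Start: joints at [65.031, 18.312, 89.639, -0, 72.044, -1.146], TCP at [232.259, 526.022, 213.976] pointing down, gripper open.
Joint ranges: [-177.97, 177.97], [-48.28, 115.42], [12.27, 149.76], [-77.06, 257.06], [2.81, 150.46], [-146.56, 146.56]. Speed limits (degrees/s): [147.25, 147.25, 180, 180, 180, 180].

## Interface

Orientations are given as [roll, pitch, yaw] about the fixed x, y, z axes, in that order (R = Rz(yaw) Ry(pitch) Rx(roll)).
In Python, from workcell import env, optics gives the robot as it stands. The module is installed in compiled form; this text tells all that it offers.
- The arm moves only by the tool send_rows, never from a script. Its argument "targets" is a list that holds one entry, the list of rows, each a list of 7 numbers: the turn, a rotation vector about the world's x, y, z scaled (see below), then the shift along the world's x, y, z scaled (see below), then the closure, from -1 (fully open) to 1 (shut). In form: [[[rx, ry, rz, x, y, z, gripper], ...]]. A call has 1 to 12 rows; each row shifts and turns the commanded pose from where the row before left it; what a row does not reach is not made up. The controller multiplies each number of a shift by 0.2 m and each number of a turn by pi/2 rad. A row lasts 1/10 s, in which the tool goes at most 50 mm and 8.59 degrees, less where a joint would pass 70% of its speed; a pose out of reach is approached as far as the arm can. A call with a number of a shift or a turn outside -1 to 1 is refused whole. A call with a gripper value outside its range is refused whole. The fingers move at their own pace and stop on an object; "grip_force" is the grip in N (left out, the last holds). Time passes only in rows, so rows that do not move let the fingers close. It gives the time, the measured TCP pose, the force, the opening and the grip force at its end, in the units of the state.
- env.state(): the state, without advancing time (a new reading comes with each control period).
- optics.grab_frame(name): name is "side" or "top" or "wrist"; returns (picture, depth): 400x640x3 uint8, red, green, blue; 400x640 float32, mm along the optical axis (not along the pixel's ray), 0 where there is no reading.
- optics.camera_info(name): a dict with "camera_matrix" (3x3 intrinsics, pixels), "k1" (the pictures are not rectified: a ray, as slopes to the right and down, at radius r is drawn at 1 + k1 r^2 times it, then the intrinsics apply), "R" (3x3) and "t" (3): a world point X has camera coordinates R X + t; the wrist camera has in their place "mount" (4x4, takes a point from camera to tool coordinates, whose origin is the TCP and whose axes are the flange's). Camera axes: x right, y down, z forward; pixel columns grow to the right and rows downward; lengths in mm; the calibration is good to about 2 mm. A picture is of the moment at which its call begins: read the wrist's pose just before it. camera_info takes no time and is no camera call.
- env.job_done(): hands the job in; it is judged then, once.
Trained networks look in the newest picture that a camera, given by its name, has taken for a name from the list of things; names that differ only in an ending like _2 or _b are one class to them, and where a whole thing is asked for, a point or a joint stands for the part that bears it (a point fixed in the world has none). Each returns a list of dicts, best first, with "conf" (0 to 1); they miss things now and then, are a little off and sometimes report something else, mostly with a low value. They report only what shows in the picture. A call takes as long as a camera call.
- optics.silhouettes(camera, name): "mask" (400x640 bool, what is visible of it) and "at" ([column, row] in pixels, amid what is visible of it).
- optics.place_of(camera, name): "at" ([column, row] in pixels: a listed point, or the origin of a listed thing).
The state is a dict: "time_s": time; "qpos": joint angles; "qvel": joint speeds; "effort": joint torques, N m; "ee_pos": TCP position; "ee_rot": TCP orientation; "force": force on the tool from outside, world axes, zero at the start; "torque": the same for the moment, N m; "gripper_width": finger opening in mm; "gripper_force": force on a finger pad.
Only numpy, scipy, OpenCV 4.12 (cv2) and the standard library are available. Lean on these libraries where they do the work, as an engineer would, in place of code of your own. Each camera call takes 0.05 s, during which the arm holds its last target. There are 200 camera calls.

## Working session

There is one attempt and no reset: what is moved stays moved. The work goes in short steps, Python scripts to look and compute and a tool call to move; the robot and the scene stay as the last step left them, time stands still between calls to the robot, and variables do not carry over. Pictures are saved under pics/ and viewed, at most 10 in all, crops included, and the job is handed in when it is done.

Besides the shell and the picture viewer there is one more tool, called after "Call:" as a command line: name --argument value ..., lists and objects as JSON in quotes. send_rows: Moves the arm, as the interface text tells. Its arguments: {"type":"object","properties":{"targets":{"type":"array"},"grip_force":{"type":"number"}},"required":["targets"]}

```bash
mkdir -p pics; cat > h.py <<'E'
import numpy as np, cv2
from workcell import env, optics
from scipy.spatial.transform import Rotation as Ro
def cam(n):
    c=optics.camera_info(n); return np.array(c["camera_matrix"]),c["k1"],np.array(c["R"]),np.array(c["t"])
def ray(n,px):
    K,k1,R,t=cam(n); d=np.linalg.solve(K,[px[0],px[1],1])[:2]; u=d.copy()
    for _ in range(20): u=d/(1+k1*(u@u))
    return -R.T@t, R.T@np.array([*u,1])
def onz(n,px,z):
    o,d=ray(n,px); return o+d*(z-o[2])/d[2]
def cloud(n,dep,mask):
    r,c=np.nonzero(mask&(dep>0)); K,k1,R,t=cam(n)
    d=np.c_[(c-K[0,2])/K[0,0],(r-K[1,2])/K[1,1]];u=d.copy()
    for _ in range(20): u=d/(1+k1*(u**2).sum(1))[:,None]
    return (np.c_[u,np.ones(len(u))]*dep[r,c][:,None]-t)@R
E
python3 - <<'E'
from h import *
np.set_printoptions(precision=1,suppress=True)
for n in ("top","side"):
    p,d=optics.grab_frame(n); cv2.imwrite(f"pics/{n}0.png",p[:,:,::-1])
    for k in ("tealight0","crumb_tray","tumbler","bud_vase","favour_box"):
        for s in optics.silhouettes(n,k)[:4]:
            C=cloud(n,d,s["mask"]); 
            if len(C): print(n,k,round(s["conf"],2),s["at"],"med",np.median(C,0),"lo",np.percentile(C,2,0),"hi",np.percentile(C,98,0))
    for k in ("tray_mouth","crumb_tray"):
        for s in optics.place_of(n,k)[:2]: print(n,k,s["conf"],s["at"],onz(n,s["at"],0))
print(env.state()["ee_pos"],env.state()["ee_rot"],env.state()["time_s"])
E
```

```text
top tealight0 0.82 [335.0, 159.2] med [ 651.3 -120.    18.7] lo [ 633.  -136.1   12.9] hi [ 670.3 -102.1   21.7]
top tealight0 0.77 [286.4, 165.2] med [626.8  -7.4  18.6] lo [609.1 -25.3   0.6] hi [647.9  10.6  21.7]
top tealight0 0.7 [389.3, 220.6] med [ 512.7 -232.4   19.2] lo [ 495.1 -249.4   14.9] hi [ 528.6 -214.5   21.9]
top crumb_tray 0.94 [149.7, 200.0] med [551.7 303.9   3.5] lo [446.  210.1  -0.3] hi [650.8 423.9  22.5]
top tumbler 0.75 [384.6, 280.6] med [ 384.5 -224.2   27.2] lo [ 357.2 -248.3    3.3] hi [ 421.3 -184.4   72.4]
top bud_vase 0.57 [366.5, 101.0] med [ 755.9 -170.4   84.1] lo [ 741.2 -199.5    2. ] hi [ 781.1 -147.5  178.7]
top bud_vase 0.29 [151.9, 202.3] med [551.8 304.2   3.5] lo [445.6 210.4  -0.6] hi [652.  425.5  22.5]
top favour_box 0.56 [474.1, 242.3] med [ 462.6 -415.1   45.6] lo [ 437.3 -447.4    6.8] hi [ 488.5 -395.5   55.1]
top tray_mouth 0.79 [192.0, 206.6] [537.3 207.3   0. ]
top crumb_tray 0.89 [150.3, 203.6] [542.6 302.1   0. ]
side tealight0 0.78 [288.5, 176.2] med [ 647.6 -112.3   16.9] lo [ 632.1 -134.9    3.9] hi [663.6 -99.1  20.9]
side 
[... 217 characters left out ...]
 crumb_tray 0.97 [261.2, 355.8] med [559.5 294.8   2.7] lo [445.6 213.6  -0.8] hi [653.3 370.   21.8]
side tumbler 0.91 [414.7, 157.9] med [ 388.1 -202.2   47.2] lo [ 357.7 -249.3    6.8] hi [ 419.4 -182.4   71. ]
side bud_vase 0.64 [246.9, 138.9] med [ 759.  -160.2   69.5] lo [ 740.6 -190.     3.1] hi [ 786.8 -145.6  175.6]
side bud_vase 0.27 [262.4, 360.1] med [559.4 294.6   2.7] lo [444.7 212.5  -0.9] hi [653.6 369.9  21.8]
side favour_box 0.74 [399.0, 107.4] med [ 459.7 -403.4   38.6] lo [ 434.4 -442.9    2.7] hi [ 486.2 -394.    51.9]
side tray_mouth 0.6 [290.3, 319.5] [537.7 213.2   0. ]
side crumb_tray 0.63 [265.7, 364.3] [550.8 304.3   0. ]
[232.3 526.  214. ] [180.    0.  156.2] 0.8
```

View pics/top0.png

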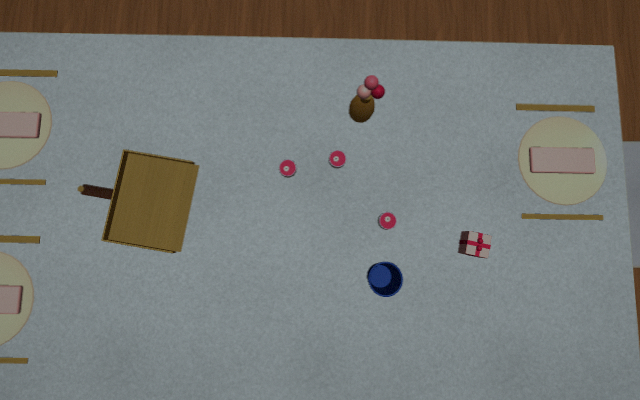

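```bash
python3 - <<'E'
from h import *
np.set_printoptions(precision=1,suppress=True)
# tray walls & handle: top
p,d=optics.grab_frame("top"); s=optics.silhouettes("top","crumb_tray")[0]; C=cloud("top",d,s["mask"])
W=C[C[:,2]>16]
r=cv2.minAreaRect(C[(C[:,1]<385)][:,:2].astype(np.float32)); print("tray rect",r); print(cv2.boxPoints(r))
for y in range(200,440,15):
    a=W[abs(W[:,1]-y)<7]; 
    if len(a): print(y,np.sort(a[:,0])[[0,len(a)//4,len(a)//2,-len(a)//4,-1]])
print("back wall: ",[(x,np.percentile(W[(abs(W[:,0]-x)<8)&(W[:,1]<400)][:,1],[5,50,95])) for x in (470,500,530,600,630)])
E
```

```text
tray rect ((548.1990356445312, 296.9339294433594), (178.12635803222656, 215.82057189941406), 81.43455505371094)
[[428.2 224.9]
 [641.6 192.8]
 [668.2 368.9]
 [454.8 401.1]]
200 [635.9 635.9 637.  638.7 638.7]
215 [636.1 637.7 638.2 638.3 638.3]
230 [638.3 639.8 639.9 641.9 642.5]
245 [435.5 437.6 439.7 642.2 646.5]
260 [437.5 439.6 441.7 646.  649.2]
275 [439.3 441.6 645.9 648.4 650.5]
290 [441.4 443.6 648.3 650.1 652.6]
305 [443.3 445.5 650.6 652.  655.1]
320 [447.2 449.4 451.6 654.7 657. ]
335 [449.2 451.5 655.5 657.1 659. ]
350 [453.4 455.4 658.2 660.6 661.1]
365 [455.2 601.6 621.8 638.8 661. ]
380 [457.1 509.8 540.4 561.2 596.8]
395 [459.2 474.4 552.1 565.3 574.5]
410 [556.1 560.8 567.1 571.7 576.5]
425 [556.1 562.6 567.4 573.9 578.5]
back wall:  [(470, array([389. , 390.9, 393.2])), (500, array([383.7, 385.5, 388.6])), (530, array([379.9, 381.6, 384.4])), (600, array([368. , 369.9, 373. ])), (630, array([207.1, 364.6, 368.2]))]
```

The picture shows the tray at (150,200) with its mouth to the right, and tealights at (288,168), (338,159) and (388,221). The tumbler is at (385,280), the vase at (362,108) and the box at (476,244). This agrees with the measurements. The tray origin is about (550,305), its axis at 80.8° and its mouth at (535,206).

I'll push the near tealight (627,-7) first, cradled between the fingertips.

Call:
send_rows --targets '[[[0, 0, -0.049, 0.14, -0.2, -0.04, 0.43], [0, 0, -0.049, 0.14, -0.2, -0.04, 0.43], [0, 0, -0.049, 0.14, -0.2, -0.04, 0.43], [0, 0, -0.049, 0.14, -0.2, -0.04, 0.43], [0, 0, -0.049, 0.14, -0.2, -0.04, 0.43], [0, 0, -0.049, 0.14, -0.2, -0.04, 0.43], [0, 0, -0.049, 0.14, -0.2, -0.04, 0.43], [0, 0, -0.049, 0.14, -0.2, -0.04, 0.43], [0, 0, -0.049, 0.14, -0.2, -0.04, 0.43], [0, 0, -0.049, 0.14, -0.2, -0.04, 0.43], [0, 0, -0.049, 0.14, -0.2, -0.04, 0.43], [0, 0, -0.049, 0.14, -0.2, -0.04, 0.43]]]'

```text
time_s: 2.1
ee_pos: [569.3, 44.1, 117.9]
ee_rot: [180.0, -0.0, 103.1]
force: [0.4, 0.8, -0.2]
gripper_width: 25.9
gripper_force: 0.0
```

Call:
send_rows --targets '[[[0, 0, 0, 0.115, -0.167, 0, 0.43], [0, 0, 0, 0.115, -0.167, 0, 0.43], [0, 0, 0, 0.115, -0.167, 0, 0.43], [0, 0, 0, 0, 0, -0.15, 0.43], [0, 0, 0, 0, 0, -0.15, 0.43], [0, 0, 0, 0, 0, -0.15, 0.43], [0, 0, 0, 0, 0, -0.075, 0.43], [0, 0, 0, 0, 0, -0.025, 0.43], [0, 0, 0, 0, 0, 0, 0.43]]]'

```text
time_s: 3.0
ee_pos: [637.2, -54.1, 7.5]
ee_rot: [-180.0, -0.0, 103.3]
force: [0.3, -0.4, -0.1]
gripper_width: 26.0
gripper_force: 0.0
```

```bash
python3 - <<'E'
from h import *
s=env.state(); print(s["ee_pos"],s["ee_rot"])
p,d=optics.grab_frame("side"); cv2.imwrite("pics/s1.png",cv2.resize(p[100:300,150:470,::-1],(800,500)))
E
```

```text
[637.15381094 -54.1481936    7.51417193] [-1.79956574e+02 -1.75922087e-02  1.03258855e+02]
```

View pics/s1.png

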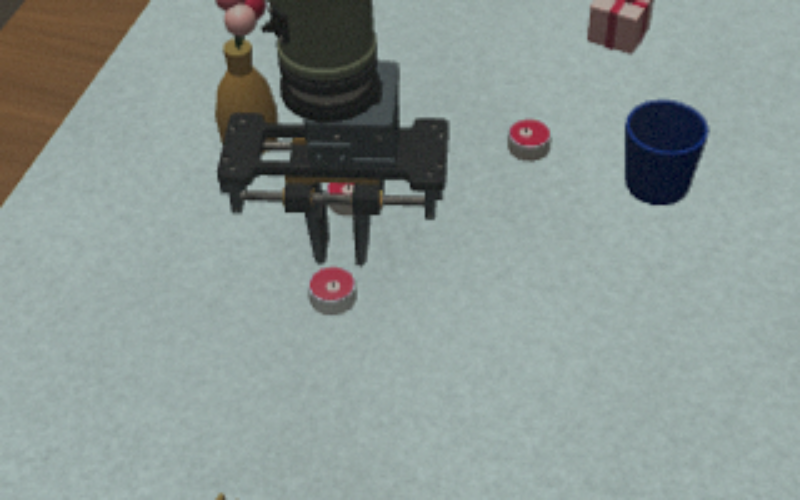

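The fingers sit behind the near tealight (332,288 in the crop) and are centred on it. The other two tealights, the vase and the tumbler are clear. I'll start pushing.

Call:
send_rows --targets '[[[0, 0, 0, -0.007, 0.03, 0, 0.43], [0, 0, 0, -0.012, 0.05, 0, 0.43], [0, 0, 0, -0.014, 0.06, 0, 0.43], [0, 0, 0, -0.014, 0.06, 0, 0.43], [0, 0, 0, -0.014, 0.06, 0, 0.43], [0, 0, 0, -0.014, 0.06, 0, 0.43], [0, 0, 0, -0.014, 0.06, 0, 0.43], [0, 0, 0, -0.014, 0.06, 0, 0.43], [0, 0, 0, -0.014, 0.06, 0, 0.43], [0, 0, 0, -0.014, 0.06, 0, 0.43], [0, 0, 0, -0.014, 0.06, 0, 0.43], [0, 0, 0, -0.007, 0.03, 0.005, 0.43]]]'

```text
time_s: 4.25
ee_pos: [606.3, 77.2, 8.8]
ee_rot: [-180.0, -0.0, 103.3]
force: [-0.5, -0.6, -0.3]
gripper_width: 25.8
gripper_force: 0.0
```

```bash
cat > look.py <<'E'
from h import *
import sys
np.set_printoptions(precision=1,suppress=True)
s=env.state(); print("tcp",s["ee_pos"],s["ee_rot"],s["time_s"])
O=np.array([550.5,305]);u=np.array([.16,.987]);v=np.array([.987,-.16])
for n in ("top","side"):
    p,d=optics.grab_frame(n)
    if len(sys.argv)>1: cv2.imwrite(f"pics/{n}{sys.argv[1]}.png",p[:,:,::-1])
    for k in ("tealight0",)+tuple(sys.argv[2:]):
        for q in optics.silhouettes(n,k)[:4]:
            C=cloud(n,d,q["mask"])
            if len(C):
                T=C[C[:,2]>np.percentile(C[:,2],90)-6]
                c=(np.percentile(T,2,0)+np.percentile(T,98,0))/2
                print(n,k,round(q["conf"],2),c,len(T),"tray xy",(c[:2]-O)@u,-(c[:2]-O)@v, "ext",np.ptp(T,0))
E
python3 look.py
```

```text
tcp [606.3  77.2   8.8] [-180.    -0.   103.3] 4.25
top tealight0 0.61 [ 651.7 -119.4   18.7] 237 tray xy -402.6862984277575 -167.74258979584778 ext [37.4 38.8  8.7]
top tealight0 0.51 [ 512.8 -232.1   19. ] 235 tray xy -536.1837407634623 -48.76572411327907 ext [36.1 38.4  7.4]
side tealight0 0.77 [596.  109.1  17.7] 294 tray xy -186.08163264874503 -76.23796695821626 ext [38.8 39.9 10.9]
side tealight0 0.56 [ 510.6 -231.3   17.3] 175 tray xy -535.6760404081814 -46.42225697486564 ext [39.7 40.8  9.6]
side tealight0 0.37 [549.3 293.6  11.2] 9776 tray xy -11.441390209637609 -0.6146496832466641 ext [229.6 180.1  25. ]
```

Call:
send_rows --targets '[[[0, 0, 0, -0.013, 0.058, 0, 0.43], [0, 0, 0, -0.013, 0.058, 0, 0.43], [0, 0, 0, -0.013, 0.058, 0, 0.43], [0, 0, 0, -0.013, 0.058, 0, 0.43], [0, 0, 0, -0.013, 0.058, 0.005, 0.43], [0, 0, 0, -0.013, 0.058, 0, 0.43], [0, 0, 0, -0.013, 0.058, 0, 0.43], [0, 0, 0, -0.013, 0.058, 0, 0.43], [0, 0, 0, -0.013, 0.058, 0, 0.43], [0, 0, 0, -0.013, 0.058, 0, 0.43], [0, 0, 0, -0.013, 0.058, 0, 0.43], [0, 0, 0, -0.013, 0.058, 0, 0.43]]]'

```text
time_s: 5.65
ee_pos: [575.5, 216.0, 10.0]
ee_rot: [180.0, -0.0, 103.3]
force: [0.2, -0.2, 1.3]
gripper_width: 26.2
gripper_force: 0.1
```

Call:
send_rows --targets '[[[0, 0, 0, -0.013, 0.058, 0, 0.43], [0, 0, 0, -0.013, 0.058, 0, 0.43], [0, 0, 0, -0.011, 0.05, 0, 0.43], [0, 0, 0, -0.009, 0.04, 0, 0.43], [0, 0, 0, -0.005, 0.02, 0, 0.43], [0, 0, 0, 0, 0, 0, 0.43], [0, 0, 0, 0.01, -0.045, 0, 0.43], [0, 0, 0, 0.01, -0.045, 0, 0.43], [0, 0, 0, 0, 0, 0.15, 0.43], [0, 0, 0, 0, 0, 0.2, 0.43], [0, 0, 0, 0, 0, 0.2, 0.43]]]'

```text
time_s: 6.75
ee_pos: [569.3, 240.5, 120.7]
ee_rot: [-179.9, 0.0, 103.2]
force: [0.9, 0.7, 0.0]
gripper_width: 25.7
gripper_force: 0.0
```

```bash
python3 look.py
```

```text
tcp [569.3 240.5 120.7] [-179.9    0.   103.2] 6.75
top tealight0 0.83 [ 651.6 -119.3   18.4] 239 tray xy -402.61138836306066 -167.66551438666275 ext [39.4 38.8  9.8]
top tealight0 0.75 [ 511.8 -232.5   19. ] 222 tray xy -536.6921104125244 -47.76718630037555 ext [33.6 36.1  7.4]
side tealight0 0.84 [554.8 293.8  20.7] 396 tray xy -10.40160052661675 -6.053881565903462 ext [37.9 38.1 11.4]
side tealight0 0.81 [ 649.7 -118.3   17.5] 189 tray xy -401.9518694712911 -165.59412949001774 ext [38.5 42.1 11.6]
```

Call:
send_rows --targets '[[[0, 0, -0.01, -0.023, -0.218, 0, 0.43], [0, 0, -0.01, -0.023, -0.218, 0, 0.43], [0, 0, -0.01, -0.023, -0.218, 0, 0.43], [0, 0, -0.01, -0.023, -0.218, 0, 0.43], [0, 0, -0.01, -0.023, -0.218, 0, 0.43], [0, 0, -0.01, -0.023, -0.218, 0, 0.43], [0, 0, -0.01, -0.023, -0.218, 0, 0.43], [0, 0, -0.01, -0.023, -0.218, 0, 0.43], [0, 0, -0.01, -0.023, -0.218, 0, 0.43], [0, 0, -0.01, -0.023, -0.218, 0, 0.43], [0, 0, -0.01, -0.023, -0.218, 0, 0.43], [0, 0, -0.007, -0.022, -0.22, 0, 0.43]]]'

```text
time_s: 8.15
ee_pos: [512.4, -283.0, 117.9]
ee_rot: [-179.8, -0.1, 92.7]
force: [1.0, -0.4, -0.2]
gripper_width: 26.0
gripper_force: 0.0
```

Call:
send_rows --targets '[[[0, 0, 0, 0, 0, -0.1, 0.43], [0, 0, 0, 0, 0, -0.15, 0.43], [0, 0, 0, 0, 0, -0.15, 0.43], [0, 0, 0, 0, 0, -0.1, 0.43], [0, 0, 0, 0, 0, -0.06, 0.43], [0, 0, 0, 0, 0, 0, 0.43]]]'

```text
time_s: 8.75
ee_pos: [512.3, -280.6, 5.2]
ee_rot: [-179.7, -0.2, 92.7]
force: [-0.4, 1.1, -0.1]
gripper_width: 25.8
gripper_force: 0.0
```

```bash
python3 look.py
```

```text
tcp [ 512.3 -280.6    5.2] [-179.7   -0.2   92.7] 8.75
top tealight0 0.77 [ 512.8 -232.7   19. ] 246 tray xy -536.6906200797126 -48.83515707882553 ext [38.  38.3  8.3]
top tealight0 0.65 [ 651.6 -118.5   19.1] 223 tray xy -401.8098757257955 -167.55968705083518 ext [37.5 36.5  9.1]
top tealight0 0.6 [555.8 288.2  21.5] 240 tray xy -15.690066094562344 -7.888876529023271 ext [37.9 37.2  7.7]
side tealight0 0.9 [555.1 293.   20.7] 437 tray xy -11.124225944043255 -6.461624411604245 ext [38.3 40.  10.7]
side tealight0 0.61 [ 511.1 -231.8   17.6] 170 tray xy -536.1358131666283 -46.982842786182665 ext [39.  42.   8.6]
side tealight0 0.59 [ 649.9 -118.4   17.6] 185 tray xy -402.0223383467324 -165.880541573366 ext [38.8 39.   9.5]
```

Call:
send_rows --targets '[[[0, 0, 0, -0.002, 0.04, 0.015, 0.43], [0, 0, 0, -0.002, 0.05, 0, 0.43], [0, 0, 0, -0.003, 0.07, 0, 0.43], [0, 0, 0, -0.003, 0.07, 0, 0.43], [0, 0, 0, -0.003, 0.07, 0, 0.43], [0, 0, 0, -0.003, 0.07, 0, 0.43], [0, 0, 0, -0.003, 0.07, 0, 0.43], [0, 0, 0, -0.003, 0.07, 0, 0.43], [0, 0, 0, -0.003, 0.07, 0, 0.43], [0, 0, 0, -0.003, 0.07, 0, 0.43], [0, 0, 0, -0.003, 0.07, 0, 0.43], [0, 0, 0, -0.003, 0.07, 0, 0.43]]]'

```text
time_s: 10.15
ee_pos: [507.6, -122.3, 11.0]
ee_rot: [180.0, 0.0, 92.7]
force: [-0.3, -0.7, 0.8]
gripper_width: 25.9
gripper_force: 0.5
```

Call:
send_rows --targets '[[[0, 0, 0, -0.003, 0.07, 0, 0.43], [0, 0, 0, -0.003, 0.07, 0, 0.43], [0, 0, 0, -0.003, 0.07, 0, 0.43], [0, 0, 0, -0.003, 0.07, 0, 0.43], [0, 0, 0, -0.003, 0.07, 0, 0.43], [0, 0, 0, -0.003, 0.07, 0, 0.43], [0, 0, 0, -0.003, 0.07, 0, 0.43], [0, 0, 0, -0.003, 0.07, 0, 0.43], [0, 0, 0, -0.003, 0.07, 0, 0.43], [0, 0, 0, -0.003, 0.07, 0, 0.43], [0, 0, 0, -0.003, 0.07, 0, 0.43], [0, 0, 0, -0.003, 0.07, 0, 0.43]]]'

```text
time_s: 11.35
ee_pos: [500.4, 45.8, 11.0]
ee_rot: [180.0, -0.0, 92.7]
force: [-0.4, -0.9, 1.2]
gripper_width: 25.9
gripper_force: 0.5
```

```bash
python3 look.py
```

```text
tcp [500.4  45.8  11. ] [180.   -0.   92.7] 11.35
top tealight0 0.8 [ 651.4 -119.    18.7] 231 tray xy -402.38523664761345 -167.45319556438048 ext [37.5 38.6  9.1]
top tealight0 0.57 [555.8 289.1  21.6] 255 tray xy -14.893205689292095 -7.779397876875585 ext [38.3 39.2  8.2]
side tealight0 0.94 [554.8 292.8  20.7] 422 tray xy -11.35963183161255 -6.1926809698344645 ext [37.6 38.4  7.6]
side tealight0 0.78 [ 648.6 -118.8   17.3] 181 tray xy -402.5718069736236 -164.6024003868201 ext [37.7 39.8  8.1]
side tealight0 0.77 [496.1  80.   17.8] 292 tray xy -230.78322064388965 17.69982751817168 ext [38.8 40.3  9.2]
```

Call:
send_rows --targets '[[[0, 0, 0, -0.003, 0.06, 0, 0.43], [0, 0, 0, -0.003, 0.07, 0, 0.43], [0, 0, 0, -0.003, 0.07, 0, 0.43], [0, 0, 0, -0.003, 0.07, 0, 0.43], [0, 0, 0, -0.004, 0.07, 0, 0.43], [0, 0, 0, -0.004, 0.07, 0, 0.43], [0, 0, 0, -0.004, 0.06, 0, 0.43], [0, 0, 0, -0.004, 0.06, 0, 0.43], [0, 0, 0, -0.004, 0.06, 0, 0.43], [0, 0, 0, -0.004, 0.06, 0, 0.43], [0, 0, 0, -0.004, 0.06, 0, 0.43], [0, 0, 0, -0.004, 0.06, 0, 0.43]]]'

```text
time_s: 12.75
ee_pos: [491.6, 199.5, 11.0]
ee_rot: [180.0, 0.0, 92.7]
force: [0.2, -0.9, 0.3]
gripper_width: 26.3
gripper_force: 0.3
```

Call:
send_rows --targets '[[[0, 0, 0, -0.003, 0.06, 0, 0.43], [0, 0, 0, -0.003, 0.06, 0, 0.43], [0, 0, 0, -0.003, 0.06, 0, 0.43], [0, 0, 0, -0.003, 0.06, 0, 0.43], [0, 0, 0, -0.003, 0.05, 0, 0.43], [0, 0, 0, -0.002, 0.04, 0, 0.43], [0, 0, 0, -0.001, 0.02, 0, 0.43], [0, 0, 0, 0, 0, 0, 0.43], [0, 0, 0, 0.002, -0.05, 0, 0.43], [0, 0, 0, 0.002, -0.05, 0, 0.43], [0, 0, 0, 0, 0, 0.2, 0.43], [0, 0, 0, 0, 0, 0.2, 0.43]]]'

```text
time_s: 13.95
ee_pos: [487.8, 246.5, 90.7]
ee_rot: [-179.8, 0.1, 92.6]
force: [1.0, 0.1, 0.2]
gripper_width: 26.2
gripper_force: 0.0
```

```bash
python3 look.py
```

```text
tcp [487.8 246.5  90.7] [-179.8    0.1   92.6] 13.95
top tealight0 0.79 [ 651.5 -119.    18.9] 232 tray xy -402.3732726505847 -167.49991722109542 ext [37.5 38.6  7.4]
top tealight0 0.54 [489.1 293.2  22.1] 40 tray xy -21.48092439466477 58.67985721606673 ext [21.9  8.8  5.6]
top tealight0 0.49 [552.  261.  111.6] 129 tray xy -43.194538676112124 -8.522619658468379 ext [ 44.   86.9 187.1]
side tealight0 0.83 [555.4 292.8  20.7] 411 tray xy -11.278819616734761 -6.828110114083062 ext [37.9 39.4 10.2]
```

Call:
send_rows --targets '[[[0, 0, -0.075, 0.072, -0.17, 0, 1], [0, 0, -0.075, 0.072, -0.17, 0, 1], [0, 0, -0.075, 0.072, -0.17, 0, 1], [0, 0, -0.075, 0.072, -0.17, 0, 1], [0, 0, -0.075, 0.072, -0.17, 0, 1], [0, 0, -0.075, 0.072, -0.17, 0, 1], [0, 0, -0.075, 0.072, -0.17, 0, 1], [0, 0, -0.075, 0.072, -0.17, 0, 1], [0, 0, -0.075, 0.072, -0.17, 0, 1], [0, 0, -0.075, 0.072, -0.17, 0, 1], [0, 0, -0.075, 0.072, -0.17, 0, 1], [0, 0, -0.071, 0.068, -0.17, 0, 1]]]' --grip_force 5

```text
time_s: 15.35
ee_pos: [659.7, -161.2, 88.6]
ee_rot: [-179.9, 0.2, 11.8]
force: [0.9, 0.7, 0.6]
gripper_width: 0.5
gripper_force: 0.0
```

```bash
python3 look.py 3
```

```text
tcp [ 659.7 -161.2   88.6] [-179.9    0.2   11.8] 15.35
top tealight0 0.71 [556.  289.8  21.5] 257 tray xy -14.121782605657307 -7.8181800359914835 ext [38.6 39.5  7.3]
top tealight0 0.64 [484.8 298.4  21.5] 261 tray xy -16.987713367409903 63.780151011127 ext [37.5 39.8 10.6]
side tealight0 0.78 [483.8 301.7  20.9] 448 tray xy -13.949931928570411 65.344629190669 ext [37.8 40.1 11. ]
side tealight0 0.71 [555.5 292.8  20.9] 432 tray xy -11.203843404483003 -6.9091541708998765 ext [39.6 39.9 10.9]
side tealight0 0.65 [548.8 297.6  12.5] 5686 tray xy -7.624614602066452 0.5262722900420815 ext [229.1 177.6  23.7]
side tealight0 0.53 [ 649.9 -118.2   17.6] 180 tray xy -401.81279051919233 -165.83577828081508 ext [39.5 40.3  8.8]
```

View pics/side3.png

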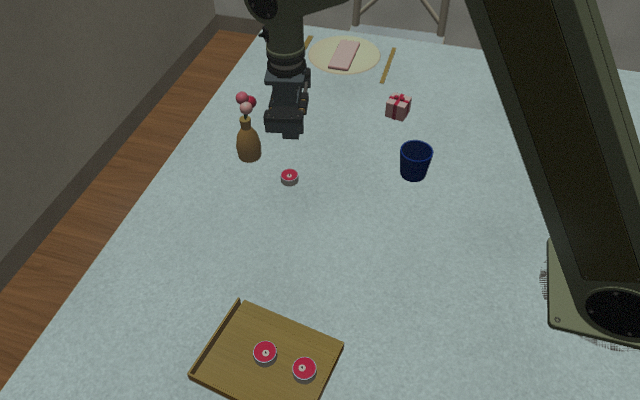

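Two tealights are in the tray at (265,352) and (304,368). The hand is clear of the vase (248,140), and the last tealight is at (289,177). I'll lower the hand behind it and push it away from the vase with the shut fingers.

Call:
send_rows --targets '[[[0, 0, 0, 0.005, -0.025, -0.1, 1], [0, 0, 0, 0, 0, -0.12, 1], [0, 0, 0, 0, 0, -0.12, 1], [0, 0, 0, 0, 0, -0.06, 1], [0, 0, 0, 0, 0, 0, 1]]]'

```text
time_s: 16.05
ee_pos: [659.7, -162.9, 8.5]
ee_rot: [-179.9, 0.3, 12.2]
force: [-0.4, -0.4, -0.7]
gripper_width: 0.8
gripper_force: 0.0
```

Call:
send_rows --targets '[[[0, 0, 0, -0.008, 0.04, 0, 1], [0, 0, 0, -0.009, 0.04, 0, 1], [0, 0, 0, -0.01, 0.05, 0, 1], [0, 0, 0, -0.01, 0.05, 0, 1], [0, 0, 0, -0.01, 0.05, 0, 1], [0, 0, 0, -0.01, 0.05, 0, 1], [0, 0, 0, -0.01, 0.05, 0, 1], [0, 0, 0, -0.01, 0.05, 0, 1], [0, 0, 0, -0.01, 0.05, 0, 1], [0, 0, 0, -0.01, 0.05, 0, 1], [0, 0, 0, -0.006, 0.03, 0, 1], [0, 0, 0, 0, 0, 0, 1]]]'

```text
time_s: 17.25
ee_pos: [640.9, -61.3, 10.8]
ee_rot: [-180.0, 0.0, 12.1]
force: [0.7, -0.0, 0.7]
gripper_width: 0.4
gripper_force: 0.0
```

```bash
python3 look.py
```

```text
tcp [640.9 -61.3  10.8] [-180.     0.    12.1] 17.25
top tealight0 0.83 [483.7 298.4  21. ] 252 tray xy -17.204255314460607 64.8931675853993 ext [35.2 40.7  9.4]
top tealight0 0.61 [555.9 289.7  21. ] 254 tray xy -14.252607024712233 -7.822322672976732 ext [38.5 38.6  7.2]
side tealight0 0.94 [483.8 301.7  20.6] 465 tray xy -13.881874357870322 65.32492264588872 ext [39.7 40.6  8.4]
side tealight0 0.81 [555.1 293.   20.8] 427 tray xy -11.09926920547833 -6.429832980550039 ext [39.1 39.9 10.5]
side tealight0 0.55 [630.8 -28.   18.2] 194 tray xy -315.80306567269895 -132.57105555297076 ext [38.1 36.7  9.3]
```

Call:
send_rows --targets '[[[0, 0, 0, 0.01, -0.05, 0, 1], [0, 0, 0, 0, -0.035, 0.15, 0.43], [0, 0, 0.0935, 0, 0, 0.1, 0.43], [0, 0, 0.0935, 0, 0, 0, 0.43], [0, 0, 0.0935, 0, 0, 0, 0.43], [0, 0, 0.0935, 0, 0, 0, 0.43], [0, 0, 0.0935, 0, 0, 0, 0.43], [0, 0, 0.0935, 0, 0, 0, 0.43], [0, 0, 0.0935, 0, 0, 0, 0.43], [0, 0, 0.0935, 0, 0, 0, 0.43], [0, 0, 0.0935, 0, 0, 0, 0.43], [0, 0, 0.0935, 0, 0, 0, 0.43]]]'

```text
time_s: 18.65
ee_pos: [643.4, -80.6, 60.9]
ee_rot: [180.0, 0.0, 96.5]
force: [-0.4, -0.7, 0.4]
gripper_width: 25.9
gripper_force: 0.0
```

Call:
send_rows --targets '[[[0, 0, 0.0835, 0, 0, 0, 0.43], [0, 0, 0, 0, 0, -0.12, 0.43], [0, 0, 0, 0, 0, -0.1, 0.43], [0, 0, 0, 0, 0, -0.03, 0.43], [0, 0, 0, 0, 0, 0, 0.43]]]'

```text
time_s: 19.15
ee_pos: [642.7, -80.0, 10.0]
ee_rot: [-179.9, -0.0, 103.7]
force: [0.7, 0.3, -0.5]
gripper_width: 26.1
gripper_force: 0.0
```

```bash
python3 look.py
```

```text
tcp [642.7 -80.   10. ] [-179.9   -0.   103.7] 19.15
top tealight0 0.86 [484.8 299.   21.5] 266 tray xy -16.439328915706994 63.895108551411546 ext [37.4 39.8  7.7]
top tealight0 0.8 [555.8 289.3  21.6] 250 tray xy -14.604042275737175 -7.728887167721805 ext [38.2 37.6  9.2]
side tealight0 0.95 [555.3 292.8  20.6] 431 tray xy -11.228687877346704 -6.654151225198712 ext [39.  39.8  8.7]
side tealight0 0.86 [484.1 302.   20.9] 463 tray xy -13.61569984676179 65.03847688836255 ext [39.1 39.5  9.3]
side tealight0 0.52 [631.3 -30.1  17.6] 219 tray xy -317.81444962309445 -133.38649416934896 ext [38.4 39.5  9.5]
```

Call:
send_rows --targets '[[[0, 0, 0, -0.01, 0.04, 0, 0.43], [0, 0, 0, -0.013, 0.055, 0, 0.43], [0, 0, 0, -0.014, 0.06, 0, 0.43], [0, 0, 0, -0.014, 0.06, 0, 0.43], [0, 0, 0, -0.014, 0.06, 0, 0.43], [0, 0, 0, -0.014, 0.06, 0, 0.43], [0, 0, 0, -0.014, 0.06, 0, 0.43], [0, 0, 0, -0.014, 0.06, 0, 0.43], [0, 0, 0, -0.014, 0.06, 0, 0.43], [0, 0, 0, -0.014, 0.06, 0, 0.43], [0, 0, 0, -0.014, 0.06, 0, 0.43], [0, 0, 0, -0.014, 0.055, 0, 0.43]]]'

```text
time_s: 20.55
ee_pos: [610.4, 59.6, 11.0]
ee_rot: [180.0, -0.0, 103.8]
force: [-0.2, 0.6, 0.9]
gripper_width: 26.3
gripper_force: 0.4
```

```bash
python3 look.py
```

```text
tcp [610.4  59.6  11. ] [180.   -0.  103.8] 20.55
side tealight0 0.86 [554.9 292.7  20.9] 429 tray xy -11.458018380794742 -6.324854321810723 ext [38.4 39.7  8.7]
side tealight0 0.7 [483.7 302.2  20.7] 455 tray xy -13.456379289194235 65.46100989939347 ext [39.6 39.5  8.8]
side tealight0 0.56 [599.3  92.   17.5] 282 tray xy -202.40581439356203 -82.26264179233084 ext [38.5 40.   9.3]
```

Call:
send_rows --targets '[[[0, 0, -0.032, -0.02, 0.047, 0, 0.43], [0, 0, -0.032, -0.019, 0.047, 0, 0.43], [0, 0, -0.032, -0.018, 0.047, 0, 0.43], [0, 0, -0.032, -0.017, 0.047, 0, 0.43], [0, 0, -0.032, -0.015, 0.047, 0, 0.43], [0, 0, -0.032, -0.013, 0.047, 0, 0.43], [0, 0, -0.032, -0.012, 0.047, 0, 0.43], [0, 0, -0.032, -0.01, 0.047, 0, 0.43], [0, 0, 0, 0.004, 0.02, 0, 0.43]]]'

```text
time_s: 21.65
ee_pos: [586.5, 137.9, 10.9]
ee_rot: [-180.0, 0.0, 80.7]
force: [-1.1, -0.2, -0.3]
gripper_width: 26.1
gripper_force: 0.1
```

```bash
python3 look.py
```

```text
tcp [586.5 137.9  10.9] [-180.     0.    80.7] 21.65
top tealight0 0.45 [555.3 241.8 145.8] 73 tray xy -61.613539176739685 -14.883064573467072 ext [ 64.1 211.4 453. ]
side tealight0 0.97 [555.2 292.9  20.7] 436 tray xy -11.215373184721747 -6.533036589045887 ext [39.  40.6  8.6]
side tealight0 0.85 [588.8 169.9  17.7] 330 tray xy -127.19597658394409 -59.44024777343736 ext [38.8 40.5 10.9]
side tealight0 0.74 [483.9 302.   20.9] 465 tray xy -13.647677585080825 65.2504802886939 ext [39.7 40.   9.8]
```

Call:
send_rows --targets '[[[0, 0, 0, 0.008, 0.04, 0, 0.43], [0, 0, 0, 0.012, 0.058, 0, 0.43], [0, 0, 0, 0.012, 0.058, 0, 0.43], [0, 0, 0, 0.012, 0.058, 0, 0.43], [0, 0, 0, 0.012, 0.058, 0, 0.43], [0, 0, 0, 0.012, 0.058, 0, 0.43], [0, 0, 0, 0.012, 0.058, 0, 0.43], [0, 0, 0, 0.012, 0.058, 0, 0.43], [0, 0, 0, 0.01, 0.05, 0, 0.43], [0, 0, 0, 0.008, 0.04, 0, 0.43], [0, 0, 0, 0.004, 0.02, 0, 0.43], [0, 0, 0, 0, 0, 0, 0.43]]]'

```text
time_s: 23.05
ee_pos: [609.5, 249.6, 10.9]
ee_rot: [180.0, -0.0, 80.7]
force: [-0.4, -0.4, -0.5]
gripper_width: 26.0
gripper_force: 0.0
```

Call:
send_rows --targets '[[[0, 0, 0, -0.008, -0.05, 0, 0.43], [0, 0, 0, -0.008, -0.05, 0, 0.43], [0, 0, 0, 0, 0, 0.2, 0.43], [0, 0, 0, 0, 0, 0.2, 0.43], [0, 0, 0, 0, -0.2, 0.2, 0.43], [0, 0, 0, 0, -0.2, 0.2, 0.43], [0, 0, 0, 0, -0.2, 0, 0.43], [0, 0, 0, 0, -0.2, 0, 0.43]]]'

```text
time_s: 23.85
ee_pos: [606.2, 75.7, 163.5]
ee_rot: [179.8, -0.0, 80.7]
force: [0.1, 0.0, -1.2]
gripper_width: 25.8
gripper_force: 0.0
```

```bash
python3 look.py 4 tumbler bud_vase favour_box
```

```text
tcp [606.2  75.7 163.5] [179.8  -0.   80.7] 23.85
top tealight0 0.82 [539.4 211.  219.5] 266 tray xy -94.5917713705887 -4.0747388996291125 ext [ 85.9 265.  574.2]
top tealight0 0.7 [612.8 278.8  21.4] 245 tray xy -15.899605606979021 -65.71642022744611 ext [37.  40.4  9.2]
top tumbler 0.67 [ 389.4 -216.5   69.3] 243 tray xy -540.4974048736944 75.5609167227563 ext [68.8 70.2  9.4]
top bud_vase 0.6 [ 767.7 -172.6  173.9] 157 tray xy -436.6230972797541 -290.83064323535086 ext [24.4 25.  12.9]
top favour_box 0.73 [ 462.8 -422.6   49.6] 516 tray xy -732.1663903269903 -29.84818564482981 ext [51.2 55.2 14.5]
side tealight0 0.89 [483.7 301.9  20.9] 457 tray xy -13.774782659915463 65.4139689244049 ext [38.9 39.8  8.8]
side tealight0 0.82 [555.4 292.7  20.4] 439 tray xy -11.30942657120613 -6.842760098495459 ext [39.6 40.2  8.4]
side tealight0 0.82 [611.2 281.6  20.9] 396 tray xy -13.388699091714441 -63.62838288438005 ext [38.3 39.6  8.4]
side tumbler 0.95 [ 388.8 -216.    67.2] 257 tray xy -540.1203973452529 76.19292555376234 ext [69.5 74.4 10.3]
side bud_vase 0.63 [704.6 -37.4 250.6] 29 tray xy -313.24163266213196 -206.9134721407296 ext [152.6 269.3 205.8]
side favour_box 0.72 [ 460.8 -421.5   47.1] 252 tray xy -731.4210931521683 -27.721834274875533 ext [54.9 57.6 14.8]
side favour_box 0.36 [483.5 301.9  20.9] 450 tray xy -13.752279655951652 65.62820818768205 ext [38.6 39.6  8.8]
```

View pics/side4.png

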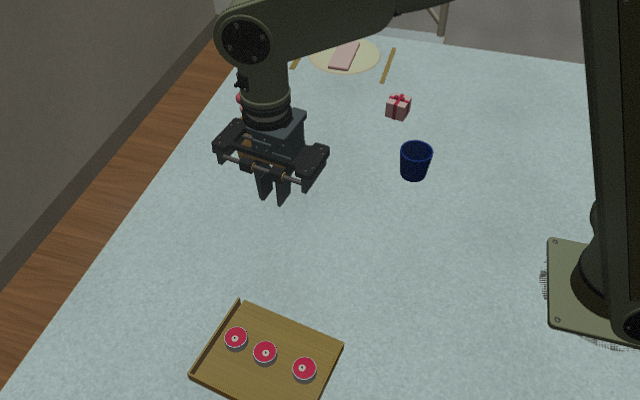

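All three tealights lie flat in the tray at (235,338), (265,352) and (304,368). Each is about 35 mm past the lip, with its top at 21 mm. The bystanders haven't moved and the arm is clear, so I'm handing in.

```bash
python3 -c "
from workcell import env
print(env.job_done())"
```

```text
the job is handed in; nothing more can be done
None
```

All three tealights lie flat on the tray floor, wholly past the lip, the tumbler, vase and box are still standing where they were, and I've handed the job in at about 24 s of the 70 s allowed (no verdict was returned).

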